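Fold down the backing tabs of a picture frame in order

TASK

The picture frame lies face down, and its backing board is to be held in by the four bendable steel tabs at the middles of its sides: with the side that has the hanger ring taken as the top, as you look down on it, fold the tabs flat onto the board one at a time in this order: top, bottom, left, right. Do it with light presses of the fingertips, as there is glass underneath. Do not pick up or shift the frame, or disturb the things around it.

Things in the scene. Friction and masses are not known exactly. Their poses are not given: they have to be found in the camera images.
- frame: the picture frame, loose, 0.8 to 1.1 kg, face down: 240 (own x) by 190 mm (own y), wooden moulding 22 mm wide, 18 mm high. Origin: centre of its underside, on the 3 mm thick green mat; z up. Own +x points to its top side, which carries the hanger: a steel plate and a D-shaped ring 26 mm wide sticking out 23 mm. The glass breaks if the robot presses anywhere on frame, board or tabs with over 20 N
- board (a joint): how far (m) the brown backing board, which fills the frame and carries the tabs, is pressed down: 0 to 0.005, straight down on springy packing. Its upper face lies 17 mm above the frame's underside at 0. It starts to yield at about 2 N, is 5 mm down at about 10 N and springs back
- tab_top (a joint): angle (rad) of the bendable steel tab at the middle of the short side that carries the hanger ring (frame's own +x side): 0 = folded flat on the board; starts at 0.5 to 0.8, free end up. It stays where it is left; smooth steel, folding takes 2 to 7 N at the free end. Up to 0.2 counts as flat, above 0.35 as still raised
- spot_top (a point): where to press the top tab: on its centre line, 17 mm from its hinge towards the board's middle, at the top of its rolled end when flat (23.2 mm above the frame's underside); fixed to the board. Tab 24 mm long, 20 wide, 1.6 thick, free end rolled up to 5 mm thick; hinge 6 mm in from the moulding's inner edge and parallel to it. Raised, the rolled end is 9 to 15 mm above this point, 14 to 18 mm in from the hinge
- tab_bottom (a joint): angle (rad) of the bendable steel tab at the middle of the short side opposite the hanger (-x side): 0 = folded flat on the board; starts at 0.5 to 0.8, free end up. It stays where it is left; smooth steel, folding takes 2 to 7 N at the free end. Up to 0.2 counts as flat, above 0.35 as still raised
- spot_bottom (a point): where to press the bottom tab: on its centre line, 17 mm from its hinge towards the board's middle, at the top of its rolled end when flat (23.2 mm above the frame's underside); fixed to the board. Tab 24 mm long, 20 wide, 1.6 thick, free end rolled up to 5 mm thick; hinge 6 mm in from the moulding's inner edge and parallel to it. Raised, the rolled end is 9 to 15 mm above this point, 14 to 18 mm in from the hinge
- tab_left (a joint): angle (rad) of the bendable steel tab at the middle of the long side on the left when seen from above with the hanger side at the top (+y side): 0 = folded flat on the board; starts at 0.5 to 0.8, free end up. It stays where it is left; smooth steel, folding takes 2 to 7 N at the free end. Up to 0.2 counts as flat, above 0.35 as still raised
- spot_left (a point): where to press the left tab: on its centre line, 17 mm from its hinge towards the board's middle, at the top of its rolled end when flat (23.2 mm above the frame's underside); fixed to the board. Tab 24 mm long, 20 wide, 1.6 thick, free end rolled up to 5 mm thick; hinge 6 mm in from the moulding's inner edge and parallel to it. Raised, the rolled end is 9 to 15 mm above this point, 14 to 18 mm in from the hinge
- tab_right (a joint): angle (rad) of the bendable steel tab at the middle of the long side on the right when seen from above with the hanger side at the top (-y side): 0 = folded flat on the board; starts at 0.5 to 0.8, free end up. It stays where it is left; smooth steel, folding takes 2 to 7 N at the free end. Up to 0.2 counts as flat, above 0.35 as still raised
- spot_right (a point): where to press the right tab: on its centre line, 17 mm from its hinge towards the board's middle, at the top of its rolled end when flat (23.2 mm above the frame's underside); fixed to the board. Tab 24 mm long, 20 wide, 1.6 thick, free end rolled up to 5 mm thick; hinge 6 mm in from the moulding's inner edge and parallel to it. Raised, the rolled end is 9 to 15 mm above this point, 14 to 18 mm in from the hinge
- tape_roll: roll of paper tape lying flat, 80 mm across, 25 mm high, origin centre of underside; leave alone
- pin_jar: small glass jar with a steel lid, 54 mm across, 55 mm high, origin centre of underside; leave alone
- sanding_block: cork sanding block 70 x 45 x 28 mm, origin centre of underside; leave alone

How it is judged (in metres and radians):
On the way, in this order (a step that is already met when the one before it is completed fails the run):
1. first, the top tab is folded flat, the later ones still raised (value of joint tab_top below 0.2 rad and value of joint each of tab_bottom, tab_left, tab_right above 0.35 rad), for 0.1 s.
2. second, the bottom tab is folded flat, the later ones still raised (value of joint each of tab_top, tab_bottom below 0.2 rad and value of joint each of tab_left, tab_right above 0.35 rad), for 0.1 s.
3. third, the left tab is folded flat, the later ones still raised (value of joint each of tab_top, tab_bottom, tab_left below 0.2 rad and value of joint tab_right above 0.35 rad), for 0.1 s.
4. last, the right tab is folded flat (value of joint each of tab_top, tab_bottom, tab_left, tab_right below 0.2 rad), for 0.1 s.
At the end, for the whole second after the job is handed in: All four tabs lie flat on the board (each within 0.2 rad); the frame lies still and flat within 20 mm of where it was; tape roll, jar and sanding block are within 20 mm of where they were (all of step 4 and not (distance of frame from where it was at the start of the episode above 0.02 m or angle between frame's own z axis and vertical above 0.1 rad) and not (distance of any of tape_roll, pin_jar, sanding_block from where it was at the start of the episode above 0.02 m) and linear speed of frame below 0.01 m/s); the robot touches nothing.
It fails at once if the robot presses on the frame, its board or tabs with more than 20 N (contact force between any of the fingers, the arm and frame above 20 N).
It fails at once if the frame is lifted, tipped or shifted by more than 20 mm (distance of frame from where it was at the start of the episode above 0.02 m or angle between frame's own z axis and vertical above 0.1 rad).
It fails at once if the tape roll, jar or sanding block is moved by more than 20 mm (distance of any of tape_roll, pin_jar, sanding_block from where it was at the start of the episode above 0.02 m).
It also fails if it takes over 51 s, if anything falls off the work surface, if the arm or the gripper's body presses on something with over 40 N, if the wrist force passes 120 N, or if a joint passes its speed limit or range.

ROBOT

A 6-joint arm with a two-finger parallel gripper is mounted at the origin on the work surface. World frame = base frame: x ahead of the robot, y to its left, z up, the work surface at z = 0. Lengths are in m, angles in degrees, forces in N, time in s.
With the tool pointing down it reaches from about 0.35 to 0.975 m from the base axis. Payload 17.4 kg.
Tool frame: the origin (TCP) lies midway between the tips of the shut fingers; the grasp point (between the pads) lies env.grasp_offset behind it (env.grasp_offset is the distance from the TCP to the grasp point, in m); x points along the fingers, y is the direction in which the jaws open and shut, and the axes are right-handed (so a half turn about x gives the same grasp; the last joint's range is limited). The gripper opens to 85 mm and grips with 20 to 120 N. Pads are 22 mm wide; open, the fingers measure 114 mm over their backs; the gripper's body (76 mm by 85 mm) begins 54 mm behind the grasp point. The pads swing forward as they close: fully open they stand 13 mm farther back than shut.
Start: joints at [68.652, 6.646, 82.598, -0, 90.757, -2.166], TCP at [0.222, 0.638, 0.231] pointing down, gripper open.
Joint ranges: [-162.19, 162.19], [-47.58, 125.68], [4.15, 143.07], [-65.23, 245.23], [0.69, 171.88], [-170.13, 170.13]. Speed limits (degrees/s): [108.29, 108.29, 127.2, 180, 180, 180].

INTERFACE

Orientations are given as a 3x3 rotation matrix whose columns are the frame's x, y, z axes.
In Python, from rig import sensors, cams, env gives the robot as it stands.
- The arm moves only by the tool servo_tool, never from a script. Its argument "increments" is a list of rows, each a list of 3 entries, a list of its own where there are three numbers: the shift along the tool's x, y, z in m, then the turn, a rotation vector about the tool's x, y, z in rad, then the gripper's target within -1 to 1 (shut at 1, half-way at 0, fully open at -1). A call has 1 to 10 rows; each row is the pose to reach, as a shift and turn from the pose commanded when the call began, along the tool's axes at that moment; what a row does not reach only later rows make up. A row lasts 1/12 s, in which the tool goes at most 41.7 mm and 7.16 degrees, less where a joint would pass 70% of its speed; a pose out of reach is approached as far as the arm can. A call with a gripper value outside its range is refused whole. The fingers move at their own pace and stop on an object; the grip force is fixed at half the most. Time passes only in rows, so rows that repeat a pose let the fingers close. It gives the time, the measured TCP pose, the force and the opening at its end, in the units of the state.
- sensors.get_state(): the state, without advancing time (a new reading comes with each control period).
- cams.read_camera(name): name is "scene" or "top" or "wrist"; returns a dict with "pixels" (384x512x3 uint8, blue, green, red), "intrinsics" (3x3 intrinsics, pixels), "cam_to_world" (4x4, takes a point from camera to world coordinates). Camera axes: x right, y down, z forward; pixel columns grow to the right and rows downward; lengths in m; the calibration is good to about 2 mm. A picture is of the moment at which its call begins. There is no depth.
- env.close_job(): hands the job in, once; it reports no verdict.
The state is a dict: "t": time; "q": joint angles; "joint_vel": joint speeds; "tau": joint torques, N m; "position": TCP position; "tool_rot": TCP orientation; "ft_force": force on the tool from outside, world axes, zero at the start; "moment": the same for the moment, N m; "width": finger opening in m.
Only numpy, scipy, OpenCV 4.12 (cv2) and the standard library are available. Lean on these libraries where they do the work, as an engineer would, in place of code of your own. Each camera call takes 0.05 s, during which the arm holds its last target.

## Working session

There is one attempt and no reset: what is moved stays moved. The work goes in short steps, Python scripts to look and compute and a tool call to move; the robot and the scene stay as the last step left them, time stands still between calls to the robot, and variables do not carry over. Pictures are saved under pics/ and viewed, and the job is handed in when it is done.

Besides the shell and the picture viewer there is one more tool, called after "Call:" as a command line: name --argument value ..., lists and objects as JSON in quotes. servo_tool: Moves the arm, as the interface text tells. Its arguments: {"type":"object","properties":{"increments":{"type":"array","items":{"type":"array"}}},"required":["increments"]}

```bash
ls; mkdir -p pics
python3 - <<'E'
from rig import sensors, cams, env
import cv2,numpy as np
for n in ["scene","top","wrist"]:
    c=cams.read_camera(n); cv2.imwrite(f"pics/{n}0.png",c["pixels"]); np.savez(f"{n}0.npz",**c)
s=sensors.get_state(); print({k:np.round(v,3).tolist() for k,v in s.items()}, env.grasp_offset)
E
```

```text
pics
{'t': 0.15, 'q': [68.652, 6.669, 82.626, 0.002, 90.757, -2.166], 'joint_vel': [0.072, -0.107, -0.082, -0.053, 0.055, 0.058], 'tau': [0.002, -73.251, -63.285, -0.0, 0.005, 0.0], 'position': [0.222, 0.637, 0.231], 'tool_rot': [[-0.0, 0.329, 0.944], [-0.001, 0.944, -0.329], [-1.0, -0.001, -0.0]], 'ft_force': [-0.7, -0.234, -0.687], 'moment': [0.032, 0.058, 0.001], 'width': 0.085} 0.0187
```

Run:
```python
import cv2
im=cv2.imread("pics/top0.png"); cv2.imwrite("pics/top0s.png",cv2.resize(im,(800,600),interpolation=cv2.INTER_CUBIC))
```

```text
(no output)
```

View pics/top0s.png

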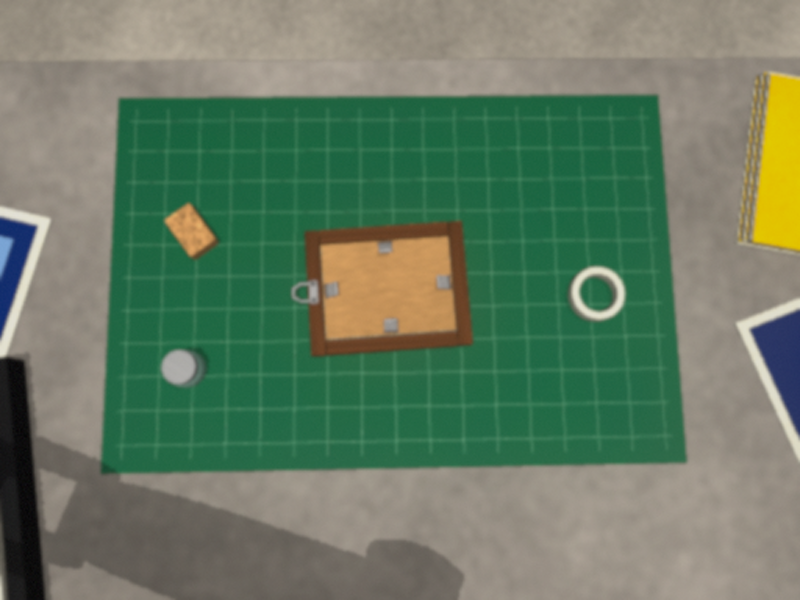

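View pics/scene0.png

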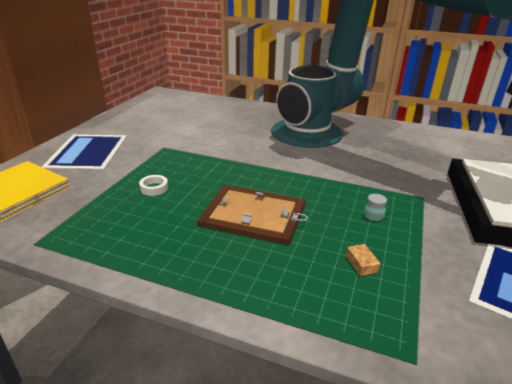

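View pics/wrist0.png

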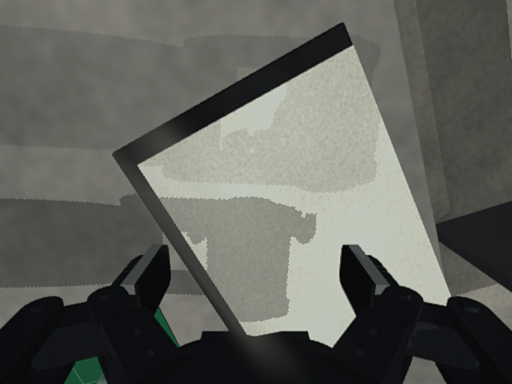

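The top view shows the frame with its corners near (305,231), (461,222), (471,343) and (312,356), and the hanger to the left at (305,292). I'll enlarge it next.

Run:
```python
import cv2
im=cv2.imread("pics/top0.png")[135:235,185:310]; cv2.imwrite("pics/crop0.png",cv2.resize(im,None,fx=6,fy=6,interpolation=cv2.INTER_CUBIC))
```

```text
(no output)
```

View pics/crop0.png

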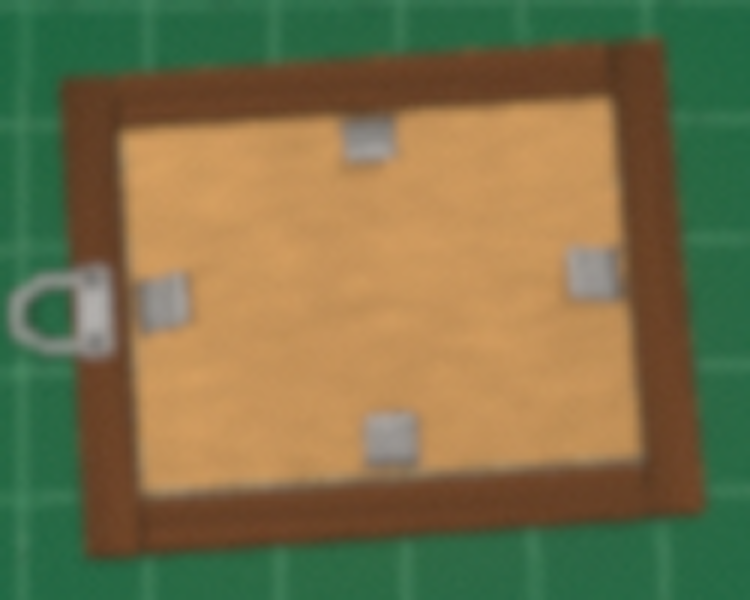

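```bash
cat > h.py <<'E'
import numpy as np
def px2w(c,uv,z):
    K=c["intrinsics"];T=c["cam_to_world"]
    d=T[:3,:3]@np.linalg.inv(K)@np.array([uv[0],uv[1],1.]); o=T[:3,3]
    return o+d*(z-o[2])/d[2]
def fit(P,Q): # P own, Q world 2d
    p0=P.mean(0);q0=Q.mean(0);H=(P-p0).T@(Q-q0)
    a=np.arctan2(H[0,1]-H[1,0],H[0,0]+H[1,1]);R=np.array([[np.cos(a),-np.sin(a)],[np.sin(a),np.cos(a)]])
    t=q0-R@p0; return a,t,R,(P@R.T+t-Q)
E
python3 - <<'E'
from h import *
c=dict(np.load("top0.npz")); print(c["cam_to_world"].round(3),c["intrinsics"])
f=lambda u:((u[0]+.5)/6+185-.5,(u[1]+.5)/6+135-.5)
# own: TL=+x? left in image=top(+x). 
W=lambda L,z:np.array([px2w(c,f(u),z)[:2] for u in L])
O=W([(64,80),(663,40),(706,514),(88,557)],.021); I=W([(121,130),(614,96),(643,458),(142,494)],.021)
print(O.round(4)); 
s=np.array([[1,-1],[-1,-1],[-1,1],[1,1]])
for Q,h in((O,(.12,.095)),(I,(.098,.073))):
  a,t,R,r=fit(s*np.array(h),Q);print(np.degrees(a),t.round(4),(r*1000).round(1).tolist())
print('ring',W([(10,312)],.02))
for n,u in dict(tape=(597,293),jar=(182,367),block=(190,230)).items(): print(n,px2w(c,(u[0]*.64-.2,u[1]*.64-.2),.025)[:2])
for n,x,y in (("top",.075,0),("bottom",-.075,0),("left",0,.05),("right",0,-.05)): print(n,(R@[x,y]+t).round(4))
E
```

```text
[[-0.016 -0.987  0.157  0.399]
 [-1.     0.012 -0.024  0.015]
 [ 0.022 -0.158 -0.987  1.075]
 [ 0.     0.     0.     1.   ]] [[457.95738063   0.         256.74631129]
 [  0.         457.95738063 195.82492922]
 [  0.           0.           1.        ]]
[[ 0.683   0.133 ]
 [ 0.697  -0.1039]
 [ 0.508  -0.115 ]
 [ 0.4947  0.1228]]
93.2574564999917 [0.5957 0.0092] [[0.7, 1.5], [0.4, -1.3], [-0.3, -1.0], [-0.7, 0.8]]
93.31139871625587 [0.5964 0.0094] [[1.1, 0.9], [0.6, -0.4], [-0.9, -1.4], [-0.8, 0.8]]
ring [[0.59063312 0.15352396]]
tape [ 0.58244305 -0.30392632]
jar [0.48045138 0.31063444]
block [0.68591899 0.30528837]
top [0.5921 0.0843]
bottom [ 0.6007 -0.0655]
left [0.5465 0.0065]
right [0.6463 0.0123]
```

Call:
servo_tool --increments '[[[0.1,-0.4,0.531],[-0.39,0,0],1],[[0.1,-0.4,0.531],[-0.39,0,0],1],[[0.1,-0.4,0.531],[-0.39,0,0],1],[[0.1,-0.4,0.531],[-0.39,0,0],1],[[0.1,-0.4,0.531],[-0.39,0,0],1],[[0.1,-0.4,0.531],[-0.39,0,0],1],[[0.1,-0.4,0.531],[-0.39,0,0],1],[[0.1,-0.4,0.531],[-0.39,0,0],1],[[0.1,-0.4,0.531],[-0.39,0,0],1],[[0.1,-0.4,0.531],[-0.39,0,0],1]]'

```text
t: 0.98
position: [0.4516, 0.2936, 0.1691]
tool_rot: [[0.0, -0.055, 0.998], [0.0, 0.998, 0.055], [-1.0, 0.0, 0.0]]
ft_force: [1.1, 1.5, -0.0]
width: 0.0001
```

Call:
servo_tool --increments '[[[0.08,-0.216,0.128],[0,0,0],1],[[0.08,-0.216,0.128],[0,0,0],1],[[0.08,-0.216,0.128],[0,0,0],1],[[0.08,-0.216,0.128],[0,0,0],1],[[0.08,-0.216,0.128],[0,0,0],1],[[0.08,-0.216,0.128],[0,0,0],1],[[0.08,-0.216,0.128],[0,0,0],1],[[0.08,-0.216,0.128],[0,0,0],1],[[0.08,-0.216,0.128],[0,0,0],1]]'

```text
t: 1.73
position: [0.5906, 0.0864, 0.0888]
tool_rot: [[-0.001, -0.054, 0.999], [0.0, 0.999, 0.054], [-1.0, 0.0, -0.001]]
ft_force: [0.3, 1.4, 0.6]
width: 0.0002
```

Run:
```python
from rig import sensors, cams, env
import cv2,numpy as np
for n in ["wrist","scene"]:
    c=cams.read_camera(n); cv2.imwrite(f"pics/{n}1.png",c["pixels"]); np.savez(f"{n}1.npz",**c)
s=sensors.get_state(); print({k:np.round(s[k],4).tolist() for k in("t","position","tool_rot","ft_force")})
```

```text
{'t': 1.8333, 'position': [0.5905, 0.0877, 0.0898], 'tool_rot': [[0.0003, -0.0557, 0.9984], [0.0003, 0.9984, 0.0557], [-1.0, 0.0003, 0.0003]], 'ft_force': [-0.469, -0.6238, -0.118]}
```

View pics/wrist1.png

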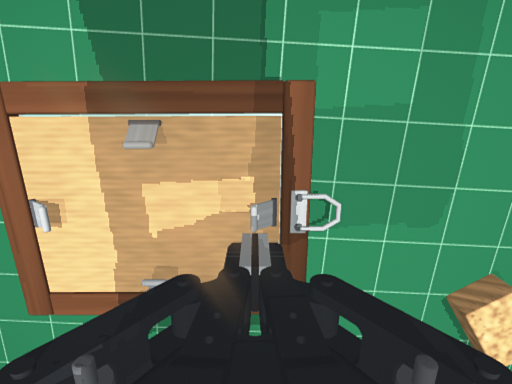

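Run:
```python
import cv2
im=cv2.imread("pics/scene1.png")[150:270,170:330]; cv2.imwrite("pics/crop1.png",cv2.resize(im,None,fx=5,fy=5,interpolation=cv2.INTER_CUBIC))
```

```text
(no output)
```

View pics/crop1.png

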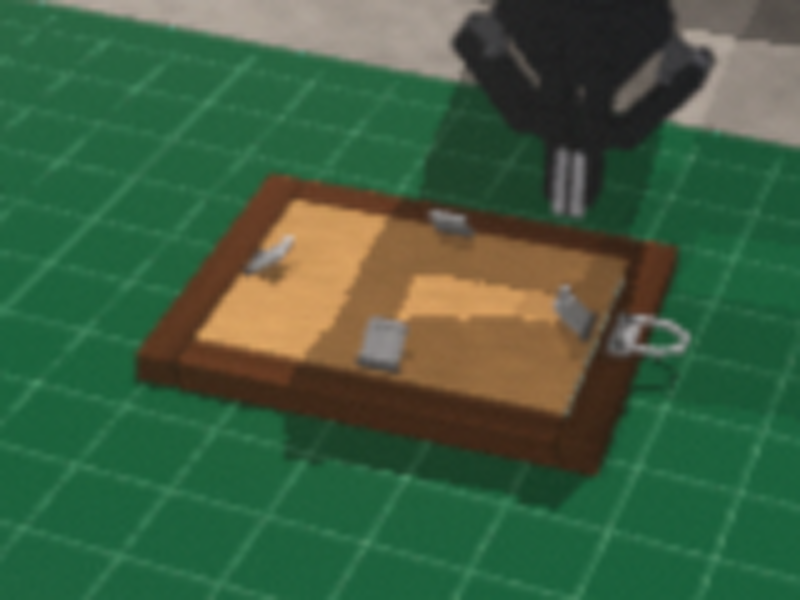

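The wrist view shows the frame, with its outer corner at (315,81), inner corners at (282,114) and (10,116), the ring at (322,212), and the top tab just ahead of the closed fingertips. I'll cross-check the pose from these.

Run:
```python
from h import *
import cv2
im=cv2.imread("pics/wrist1.png")
c=dict(np.load("wrist1.npz"))
L=[((282,114),(.098,-.073)),((10,116),(-.098,-.073)),((315,81),(.12,-.095)),((48,293),(-.098,.073)),((28,315),(-.12,.095))]
a,t,R,r=fit(np.array([p for _,p in L]),np.array([px2w(c,u,.021)[:2] for u,_ in L]))
print(np.degrees(a),t,(r*1e3).round(1).tolist())
cv2.imwrite("pics/w1a.png",cv2.resize(im[70:330,0:350],None,fx=2.2,fy=2.2,interpolation=cv2.INTER_CUBIC))
```

```text
163.59628599155 [ 0.56079363 -0.01859536] [[-31.7, -23.1], [144.5, 112.6], [-23.8, -16.5], [-40.4, -33.1], [-48.7, -40.0]]
```

View pics/w1a.png

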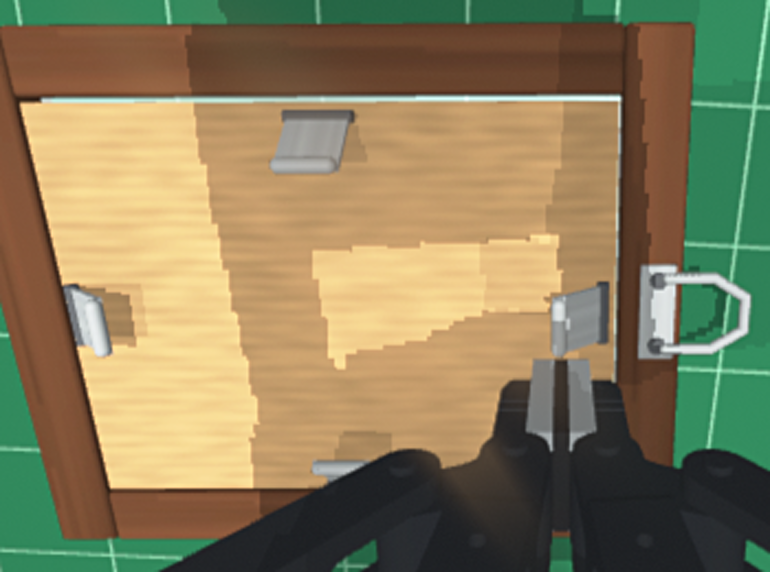

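The image's top is toward −x (own +y), so I need to fix the labels.

Run:
```python
from h import *
c=dict(np.load("wrist1.npz")); print(c["cam_to_world"].round(3))
g=lambda u:(u[0]/2.2-.27,u[1]/2.2+70-.27)
L=[((620,98),(.098,.073)),((19,99),(-.098,.073)),((692,24),(.12,.095)),((110,490),(-.098,-.073)),((65,538),(-.12,-.095)),((0,28),(-.12,.095))]
a,t,R,r=fit(np.array([p for _,p in L]),np.array([px2w(c,g(u),.021)[:2] for u,_ in L]))
print(np.degrees(a),t,(r*1e3).round(1).tolist())
# tab angles: rolled end centre height, from hinge-to-end; project candidates
K=c["intrinsics"];T=c["cam_to_world"]
def pr(w):
    p=T[:3,:3].T@(w-T[:3,3]);p=K@p;u=p[:2]/p[2];return ((u[0]+.27)*2.2,(u[1]-70+.27)*2.2)
for nm,(x,y) in dict(top=(1,0),bottom=(-1,0),left=(0,1),right=(0,-1)).items():
  for th in(0,.5,.65,.8):
    e=np.array([x*.092,y*.067])-np.array([x,y])*(.0225*np.cos(th)); z=.003+.017+.003+.0225*np.sin(th)
    w=np.r_[R@e+t,z];print(nm,th,np.round(pr(w)))
for n,x,y in (("top",.075,0),("bottom",-.075,0),("left",0,.05),("right",0,-.05)): print(n,(R@[x,y]+t).round(4))
```

```text
[[-0.055  0.959  0.279  0.519]
 [ 0.999  0.052  0.016  0.083]
 [ 0.001  0.28  -0.96   0.231]
 [ 0.     0.     0.     1.   ]]
92.55482164501998 [0.59724091 0.01396015] [[0.7, 6.7], [-1.4, 2.7], [0.9, 7.2], [0.5, 0.9], [0.6, 0.7], [-1.3, -18.3]]
top 0 [550. 318.]
top 0.5 [558. 329.]
top 0.65 [564. 332.]
top 0.8 [571. 335.]
bottom 0 [151. 314.]
bottom 0.5 [123. 325.]
bottom 0.65 [112. 328.]
bottom 0.8 [ 99. 330.]
left 0 [340. 188.]
left 0.5 [328. 184.]
left 0.65 [324. 180.]
left 0.8 [320. 173.]
right 0 [361. 430.]
right 0.5 [353. 452.]
right 0.65 [350. 461.]
right 0.8 [349. 471.]
top [0.5939 0.0889]
bottom [ 0.6006 -0.061 ]
left [0.5473 0.0117]
right [0.6472 0.0162]
```

Run:
```python
from h import *
c=dict(np.load("wrist1.npz"))
g=lambda u:(u[0]/2.2-.27,u[1]/2.2+70-.27)
L=[((620,98),(.098,.073)),((19,99),(-.098,.073)),((692,24),(.12,.095)),((110,490),(-.098,-.073)),((65,538),(-.12,-.095))]
a,t,R,r=fit(np.array([p for _,p in L]),np.array([px2w(c,g(u),.021)[:2] for u,_ in L]))
print(np.degrees(a),t,(r*1e3).round(1).tolist())
for n,x,y in (("top",.075,0),("bottom",-.075,0),("left",0,.05),("right",0,-.05)): print(n,(R@[x,y]+t).round(4))
```

```text
93.3807333221798 [0.59669237 0.01049114] [[-1.2, 2.2], [-0.5, -1.8], [-1.3, 2.3], [1.3, -1.4], [1.7, -1.3]]
top [0.5923 0.0854]
bottom [ 0.6011 -0.0644]
left [0.5468 0.0075]
right [0.6466 0.0134]
```

Call:
servo_tool --increments '[[[0.02,-0.003,0.001],[0,0,0],1],[[0.04,-0.003,0.001],[0,0,0],1],[[0.046,-0.003,0.001],[0,0,0],1],[[0.046,-0.003,0.001],[0,0,0],1],[[0.046,-0.003,0.001],[0,0,0],1]]'

```text
t: 2.25
position: [0.5919, 0.0847, 0.0442]
tool_rot: [[0.0, -0.056, 0.998], [0.0, 0.998, 0.056], [-1.0, 0.0, 0.0]]
ft_force: [0.5, -0.4, 0.2]
width: 0.0001
```

Call:
servo_tool --increments '[[[0.002,0,0],[0,0,0],1],[[0.004,0,0],[0,0,0],1],[[0.006,0,0],[0,0,0],1],[[0.008,0,0],[0,0,0],1],[[0.01,0,0],[0,0,0],1],[[0.012,0,0],[0,0,0],1],[[0.014,0,0],[0,0,0],1],[[0.014,0,0],[0,0,0],1]]'

```text
t: 2.92
position: [0.5916, 0.0839, 0.0287]
tool_rot: [[-0.001, -0.055, 0.998], [0.0, 0.998, 0.055], [-1.0, 0.0, -0.001]]
ft_force: [0.4, -0.1, 1.1]
width: -0.0001
```

Call:
servo_tool --increments '[[[0.001,0,0],[0,0,0],1],[[0.002,0,0],[0,0,0],1],[[0.003,0,0],[0,0,0],1],[[0.003,0,0],[0,0,0],1]]'

```text
t: 3.25
position: [0.5919, 0.0839, 0.0262]
tool_rot: [[-0.0, -0.055, 0.998], [-0.0, 0.998, 0.055], [-1.0, -0.0, -0.0]]
ft_force: [0.5, -1.2, 1.6]
width: 0.0002
```

Run:
```python
from rig import sensors, cams, env
import cv2,numpy as np
for n in ["wrist","scene"]:
    c=cams.read_camera(n); np.savez(f"{n}2.npz",**c); p=c["pixels"]
    p=p[70:330,0:350] if n=="wrist" else p[150:270,170:330]
    cv2.imwrite(f"pics/{n}2.png",cv2.resize(p,None,fx=2.2 if n=="wrist" else 5,fy=2.2 if n=="wrist" else 5,interpolation=cv2.INTER_CUBIC))
    s=sensors.get_state(); print({k:np.round(s[k],4).tolist() for k in("t","position","ft_force","tau")})
```

```text
{'t': 3.3, 'position': [0.5919, 0.084, 0.0262], 'ft_force': [-0.2006, -0.4837, 0.4018], 'tau': [0.0901, -63.482, -56.4881, 0.0362, -0.0342, -0.0003]}
{'t': 3.35, 'position': [0.5918, 0.0839, 0.0263], 'ft_force': [-0.1445, -0.3026, 0.181], 'tau': [-0.0322, -63.9104, -56.9284, -0.0204, -0.0157, 0.0]}
```

View pics/scene2.png

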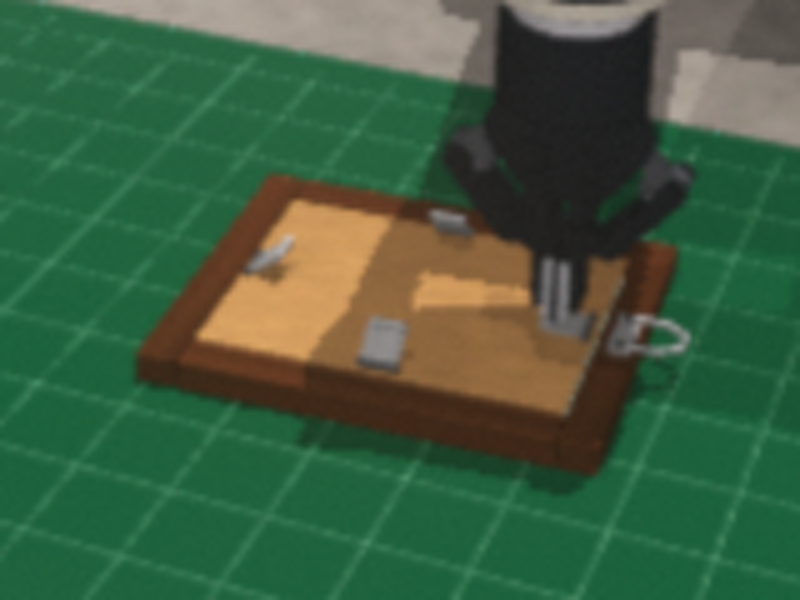

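View pics/wrist2.png

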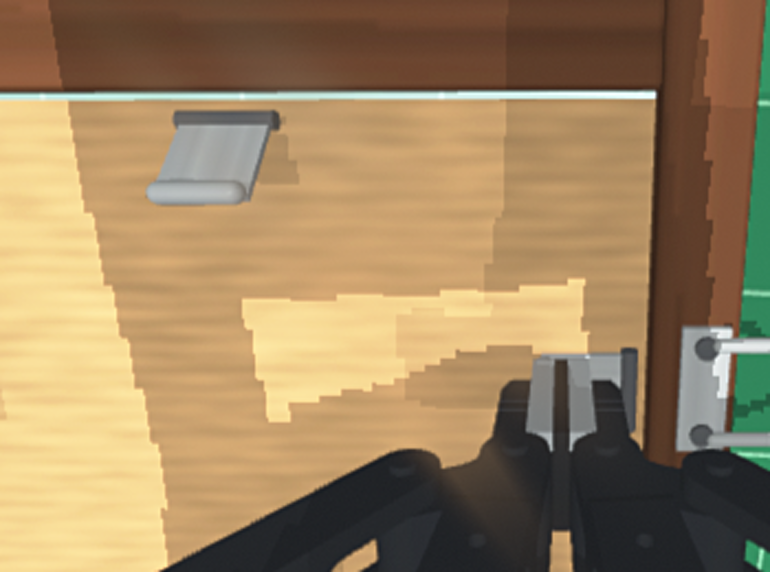

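The scene and wrist views show the top tab nearly flat under the fingertips, at about (570,325) in the scene crop. I'll press a little further to be sure.

Call:
servo_tool --increments '[[[0.001,0,0],[0,0,0],1],[[0.0015,0,0],[0,0,0],1],[[0.002,0,0],[0,0,0],1],[[0.002,0,0],[0,0,0],1],[[0.002,0,0],[0,0,0],1]]'

```text
t: 3.77
position: [0.592, 0.0839, 0.0245]
tool_rot: [[0.0, -0.055, 0.998], [0.0, 0.998, 0.055], [-1.0, 0.0, 0.0]]
ft_force: [-1.2, -0.5, 4.5]
width: -0.0002
```

Run:
```python
from rig import sensors
s=sensors.get_state(); print(s["position"],s["ft_force"])
```

```text
[0.59195363 0.08391709 0.02451026] [-1.24588875 -0.49302995  4.48451213]
```

Call:
servo_tool --increments '[[[0.0005,0,0],[0,0,0],1],[[0.001,0,0],[0,0,0],1],[[0.001,0,0],[0,0,0],1],[[0.001,0,0],[0,0,0],1]]'

```text
t: 4.1
position: [0.592, 0.0839, 0.0235]
tool_rot: [[0.0, -0.055, 0.998], [0.0, 0.998, 0.055], [-1.0, 0.0, 0.0]]
ft_force: [-1.6, -0.1, 5.0]
width: 0.0001
```

Call:
servo_tool --increments '[[[-0.02,0,0],[0,0,0],1],[[-0.04,0,0],[0,0,0],1],[[-0.04,0,0],[0,0,0],1],[[-0.04,0,0],[0,0,0],1]]'

```text
t: 4.43
position: [0.5924, 0.0839, 0.0641]
tool_rot: [[0.002, -0.055, 0.998], [0.0, 0.998, 0.055], [-1.0, 0.0, 0.002]]
ft_force: [-0.1, -0.5, -1.2]
width: -0.0001
```

```bash
cat > look.py <<'E'
import sys
from rig import sensors, cams, env
import cv2,numpy as np
i=sys.argv[1]
for n in ["wrist","scene"]:
    c=cams.read_camera(n); np.savez(f"{n}{i}.npz",**c); p=c["pixels"]
    w=n=="wrist"; p=p[70:330,0:350] if w else p[150:270,170:330]
    k=2.2 if w else 5
    cv2.imwrite(f"pics/{n}{i}.png",cv2.resize(p,None,fx=k,fy=k,interpolation=cv2.INTER_CUBIC))
s=sensors.get_state(); print({k:np.round(s[k],4).tolist() for k in("t","position","ft_force")})
E
python3 look.py 3
```

```text
{'t': 4.5333, 'position': [0.5916, 0.0839, 0.0625], 'ft_force': [0.4265, 0.1788, -0.6126]}
```

View pics/scene3.png

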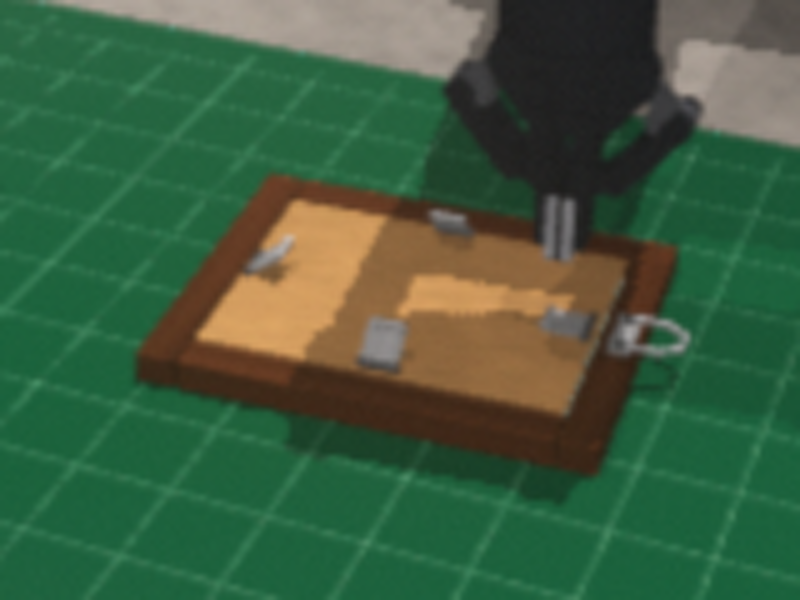

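View pics/wrist3.png

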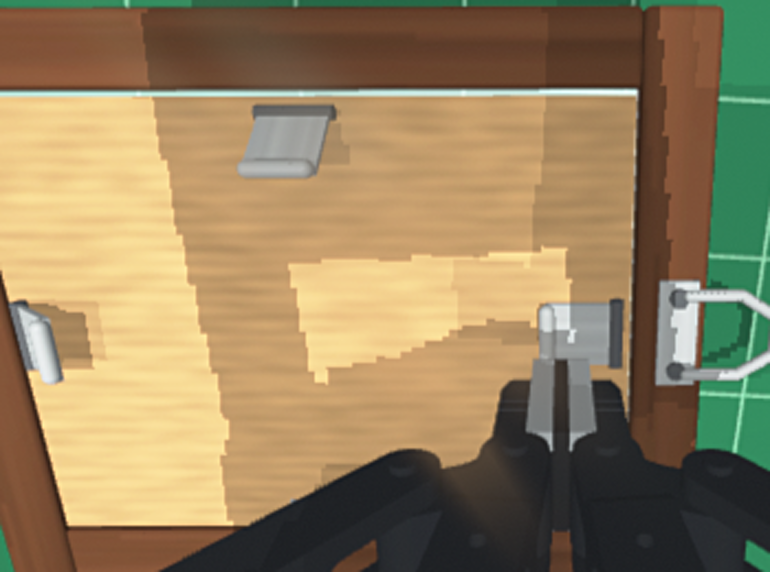

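The top tab lies flat (wrist crop (580,333)) and the other three are still raised. Next is the bottom tab.

Call:
servo_tool --increments '[[[0,-0.149,0.001],[0,0,0],1],[[0,-0.149,0.001],[0,0,0],1],[[0,-0.149,0.001],[0,0,0],1],[[0,-0.149,0.001],[0,0,0],1],[[0,-0.149,0.001],[0,0,0],1],[[0.01,-0.149,0.001],[0,0,0],1],[[0.018,-0.149,0.001],[0,0,0],1],[[0.018,-0.149,0.001],[0,0,0],1]]'

```text
t: 5.2
position: [0.5998, -0.0637, 0.0422]
tool_rot: [[-0.004, -0.056, 0.998], [0.001, 0.998, 0.056], [-1.0, 0.001, -0.004]]
ft_force: [0.8, 0.3, -0.7]
width: -0.0001
```

Call:
servo_tool --increments '[[[0.002,-0.001,0.001],[0,0,0],1],[[0.004,-0.001,0.001],[0,0,0],1],[[0.006,-0.001,0.001],[0,0,0],1],[[0.008,-0.001,0.001],[0,0,0],1],[[0.01,-0.001,0.001],[0,0,0],1],[[0.012,-0.001,0.001],[0,0,0],1],[[0.014,-0.001,0.001],[0,0,0],1],[[0.016,-0.001,0.001],[0,0,0],1],[[0.016,-0.001,0.001],[0,0,0],1]]'

```text
t: 5.95
position: [0.602, -0.0658, 0.0289]
tool_rot: [[-0.0, -0.055, 0.998], [-0.0, 0.998, 0.055], [-1.0, -0.0, -0.0]]
ft_force: [0.4, -0.9, 0.5]
width: -0.0
```

Call:
servo_tool --increments '[[[0.001,0,0],[0,0,0],1],[[0.002,0,0],[0,0,0],1],[[0.003,0,0],[0,0,0],1],[[0.004,0,0],[0,0,0],1],[[0.0045,0,0],[0,0,0],1],[[0.0045,0,0],[0,0,0],1],[[0.0045,0,0],[0,0,0],1]]'

```text
t: 6.53
position: [0.6023, -0.0658, 0.025]
tool_rot: [[0.0, -0.055, 0.998], [-0.0, 0.998, 0.055], [-1.0, -0.0, 0.0]]
ft_force: [-0.9, 0.8, 3.5]
width: 0.0002
```

Call:
servo_tool --increments '[[[0.0005,0,0],[0,0,0],1],[[0.001,0,0],[0,0,0],1],[[0.0015,0,0],[0,0,0],1],[[0.0015,0,0],[0,0,0],1],[[0.0015,0,0],[0,0,0],1]]'

```text
t: 6.95
position: [0.6023, -0.0658, 0.0235]
tool_rot: [[0.0, -0.055, 0.998], [-0.0, 0.998, 0.055], [-1.0, -0.0, 0.0]]
ft_force: [-0.8, 0.9, 5.6]
width: -0.0001
```

Call:
servo_tool --increments '[[[-0.02,0,0],[0,0,0],1],[[-0.04,0,0],[0,0,0],1],[[-0.04,0,0],[0,0,0],1],[[-0.04,0,0],[0,0,0],1]]'

```text
t: 7.28
position: [0.6026, -0.0659, 0.0641]
tool_rot: [[0.002, -0.055, 0.998], [-0.0, 0.998, 0.055], [-1.0, -0.0, 0.002]]
ft_force: [-0.8, -0.2, -0.8]
width: -0.0001
```

```bash
python3 look.py 4
```

```text
{'t': 7.3833, 'position': [0.6018, -0.0657, 0.0624], 'ft_force': [-0.6792, 0.0144, -0.8419]}
```

View pics/scene4.png

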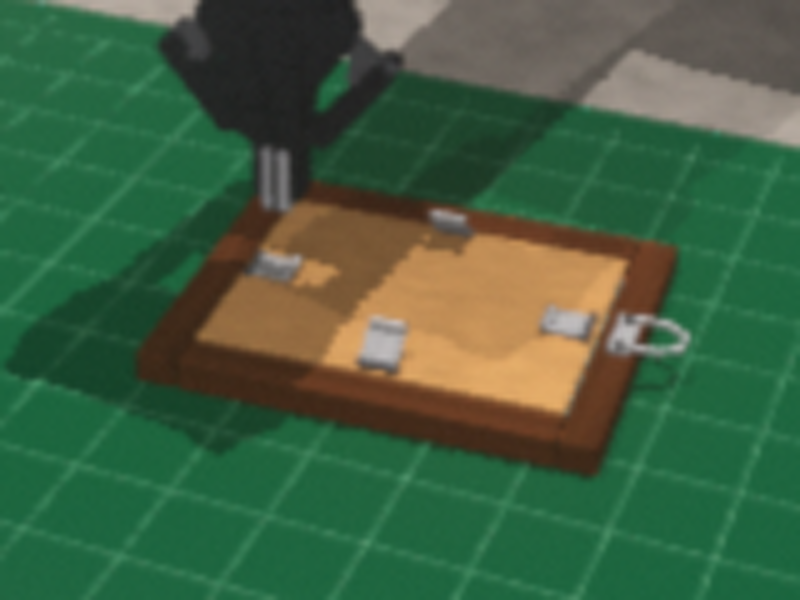

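View pics/wrist4.png

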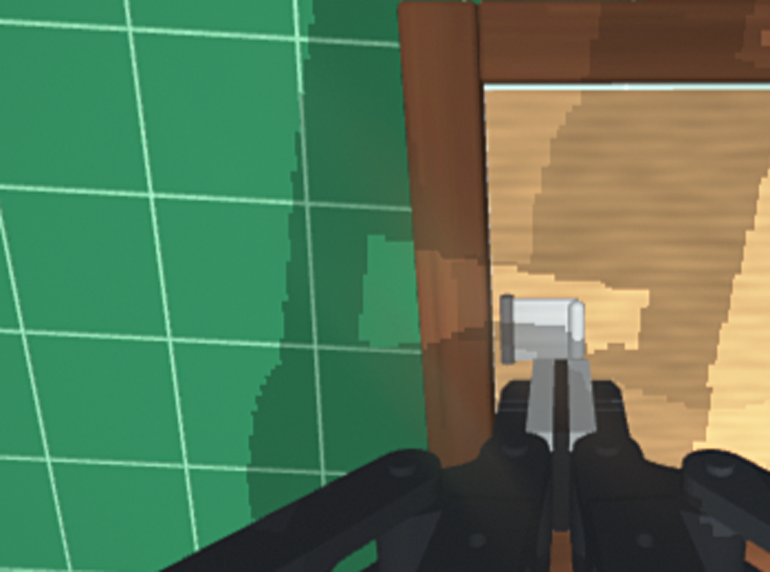

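The bottom tab is flat (wrist crop (545,328)), and left and right are still raised. Now the left tab at −x.

Call:
servo_tool --increments '[[[0,0.0757,-0.0515],[0,0,0],1],[[0,0.0757,-0.0515],[0,0,0],1],[[0,0.0757,-0.0515],[0,0,0],1],[[0,0.0757,-0.0515],[0,0,0],1],[[0.01,0.0757,-0.0515],[0,0,0],1],[[0.018,0.0757,-0.0515],[0,0,0],1],[[0.018,0.0757,-0.0515],[0,0,0],1],[[0.018,0.0757,-0.0515],[0,0,0],1]]'

```text
t: 8.05
position: [0.5464, 0.0063, 0.044]
tool_rot: [[-0.002, -0.054, 0.999], [-0.0, 0.999, 0.054], [-1.0, 0.0, -0.002]]
ft_force: [0.5, 0.7, 0.1]
width: -0.0003
```

Call:
servo_tool --increments '[[[0.002,0.001,0],[0,0,0],1],[[0.004,0.001,0],[0,0,0],1],[[0.006,0.001,0],[0,0,0],1],[[0.008,0.001,0],[0,0,0],1],[[0.01,0.001,0],[0,0,0],1],[[0.012,0.001,0],[0,0,0],1],[[0.014,0.001,0],[0,0,0],1],[[0.016,0.001,0],[0,0,0],1],[[0.016,0.001,0],[0,0,0],1]]'

```text
t: 8.8
position: [0.5462, 0.008, 0.0288]
tool_rot: [[-0.001, -0.055, 0.998], [0.0, 0.998, 0.055], [-1.0, 0.0, -0.001]]
ft_force: [0.7, 1.0, 1.4]
width: -0.0001
```

Call:
servo_tool --increments '[[[0.001,0,0],[0,0,0],1],[[0.002,0,0],[0,0,0],1],[[0.003,0,0],[0,0,0],1],[[0.004,0,0],[0,0,0],1],[[0.0045,0,0],[0,0,0],1],[[0.0045,0,0],[0,0,0],1],[[0.0045,0,0],[0,0,0],1]]'

```text
t: 9.38
position: [0.5465, 0.008, 0.0249]
tool_rot: [[-0.0, -0.055, 0.998], [-0.0, 0.998, 0.055], [-1.0, -0.0, -0.0]]
ft_force: [0.4, 0.4, 4.1]
width: -0.0001
```

Call:
servo_tool --increments '[[[0.0005,0,0],[0,0,0],1],[[0.001,0,0],[0,0,0],1],[[0.0015,0,0],[0,0,0],1],[[0.0015,0,0],[0,0,0],1],[[0.0015,0,0],[0,0,0],1]]'

```text
t: 9.8
position: [0.5466, 0.008, 0.0235]
tool_rot: [[0.0, -0.055, 0.998], [-0.0, 0.998, 0.055], [-1.0, -0.0, 0.0]]
ft_force: [-1.9, -0.1, 5.3]
width: 0.0
```

Call:
servo_tool --increments '[[[-0.02,0,0],[0,0,0],1],[[-0.04,0,0],[0,0,0],1],[[-0.04,0,0],[0,0,0],1],[[-0.04,0,0],[0,0,0],1]]'

```text
t: 10.13
position: [0.5469, 0.008, 0.064]
tool_rot: [[0.001, -0.055, 0.998], [-0.0, 0.998, 0.055], [-1.0, -0.0, 0.001]]
ft_force: [-0.1, 0.6, 0.8]
width: 0.0001
```

```bash
python3 look.py 5
```

```text
{'t': 10.2333, 'position': [0.5461, 0.008, 0.0624], 'ft_force': [-0.0466, 0.4913, 0.3089]}
```

View pics/scene5.png

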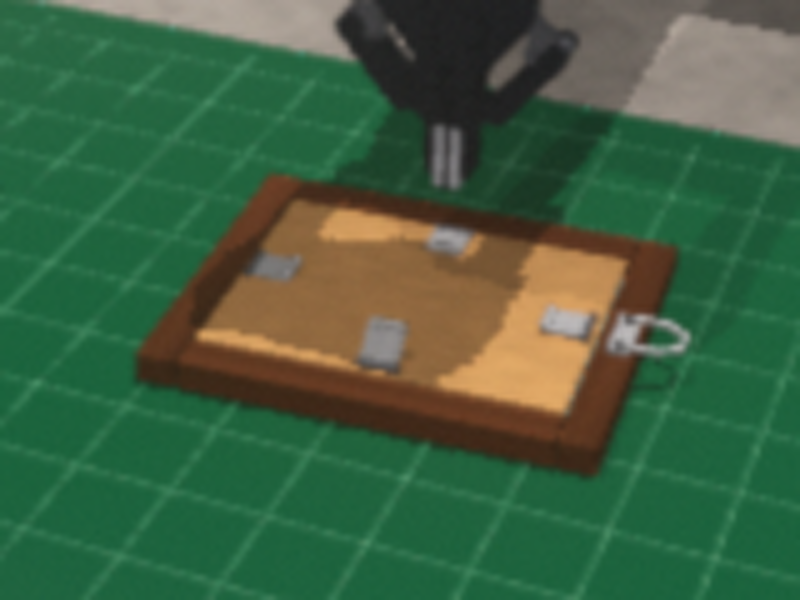

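View pics/wrist5.png

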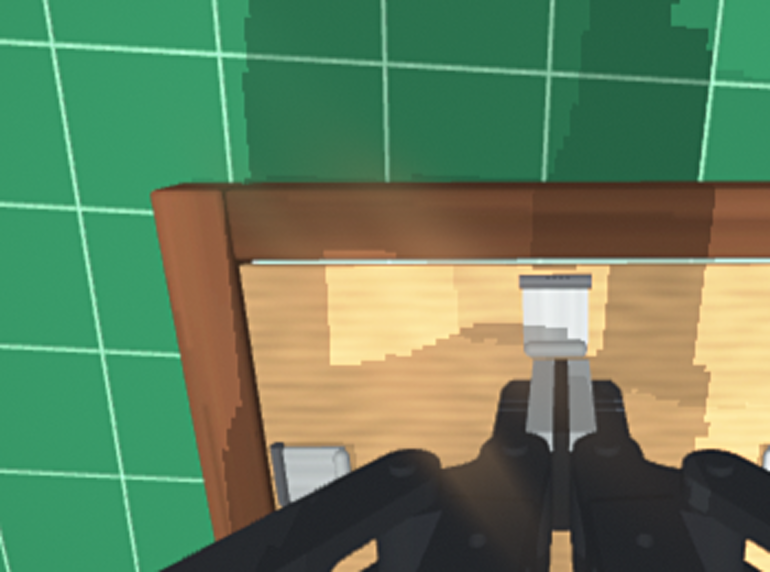

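The left tab is flat (wrist crop (555,310)). Last is the right tab.

Call:
servo_tool --increments '[[[0,0,0.1005],[0,0,0],1],[[0,0,0.1005],[0,0,0],1],[[0,0,0.1005],[0,0,0],1],[[0,0,0.1005],[0,0,0],1],[[0.01,0,0.1005],[0,0,0],1],[[0.018,0,0.1005],[0,0,0],1],[[0.018,0,0.1005],[0,0,0],1],[[0.018,0,0.1005],[0,0,0],1]]'

```text
t: 10.9
position: [0.6456, 0.0135, 0.0442]
tool_rot: [[-0.002, -0.055, 0.998], [0.0, 0.998, 0.055], [-1.0, 0.0, -0.002]]
ft_force: [-0.4, -0.1, 0.1]
width: 0.0003
```

Call:
servo_tool --increments '[[[0.002,0,0],[0,0,0],1],[[0.004,0,0],[0,0,0],1],[[0.006,0,0],[0,0,0],1],[[0.008,0,0],[0,0,0],1],[[0.01,0,0],[0,0,0],1],[[0.012,0,0],[0,0,0],1],[[0.014,0,0],[0,0,0],1],[[0.016,0,0],[0,0,0],1],[[0.016,0,0],[0,0,0],1]]'

```text
t: 11.65
position: [0.6467, 0.0135, 0.0287]
tool_rot: [[-0.001, -0.055, 0.998], [0.0, 0.998, 0.055], [-1.0, 0.0, -0.001]]
ft_force: [0.1, 0.2, -0.5]
width: 0.0001
```

Call:
servo_tool --increments '[[[0.001,0,0],[0,0,0],1],[[0.002,0,0],[0,0,0],1],[[0.003,0,0],[0,0,0],1],[[0.004,0,0],[0,0,0],1],[[0.0045,0,0],[0,0,0],1],[[0.0045,0,0],[0,0,0],1],[[0.0045,0,0],[0,0,0],1]]'

```text
t: 12.23
position: [0.647, 0.0135, 0.025]
tool_rot: [[0.0, -0.055, 0.998], [-0.0, 0.998, 0.055], [-1.0, -0.0, 0.0]]
ft_force: [-1.7, -0.5, 3.3]
width: 0.0001
```

Call:
servo_tool --increments '[[[0.0005,0,0],[0,0,0],1],[[0.001,0,0],[0,0,0],1],[[0.0015,0,0],[0,0,0],1],[[0.0015,0,0],[0,0,0],1],[[0.0015,0,0],[0,0,0],1]]'

```text
t: 12.65
position: [0.647, 0.0135, 0.0235]
tool_rot: [[0.0, -0.055, 0.998], [-0.0, 0.998, 0.055], [-1.0, -0.0, 0.0]]
ft_force: [-1.7, 0.1, 6.4]
width: -0.0001
```

Call:
servo_tool --increments '[[[-0.03,0,0],[0,0,0],1],[[-0.06,0,0],[0,0,0],1],[[-0.09,0,0],[0,0,0],1],[[-0.12,0,0],[0,0,0],1],[[-0.12,0,0],[0,0,0],1],[[-0.12,0,0],[0,0,0],1]]'

```text
t: 13.15
position: [0.6476, 0.0135, 0.1451]
tool_rot: [[0.003, -0.055, 0.998], [-0.0, 0.998, 0.055], [-1.0, -0.0, 0.003]]
ft_force: [-0.1, 0.4, -0.3]
width: 0.0
```

```bash
python3 look.py 6
python3 - <<'E'
from rig import cams
import cv2
p=cams.read_camera("top")["pixels"]; cv2.imwrite("pics/top6.png",cv2.resize(p,(800,600),interpolation=cv2.INTER_CUBIC))
E
```

```text
{'t': 13.25, 'position': [0.6465, 0.0136, 0.1422], 'ft_force': [-0.9557, -0.1434, -0.4125]}
```

View pics/scene6.png

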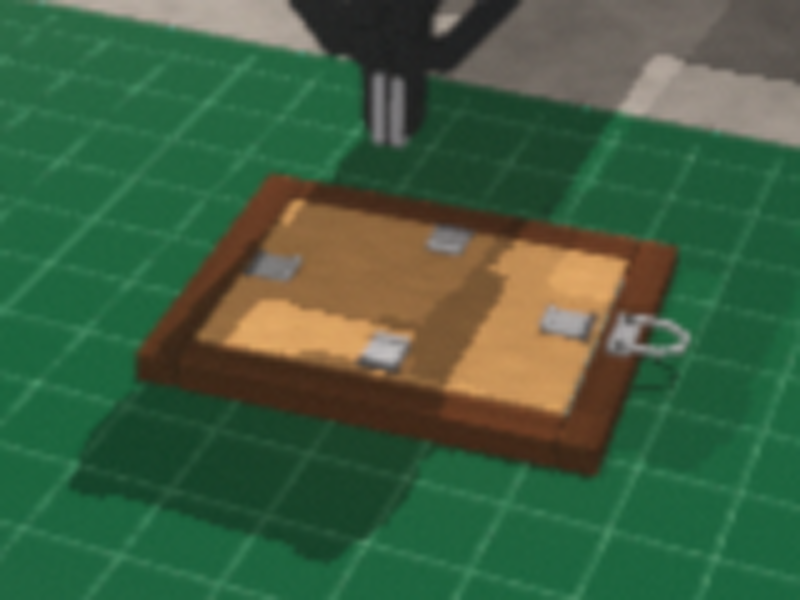

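View pics/wrist6.png

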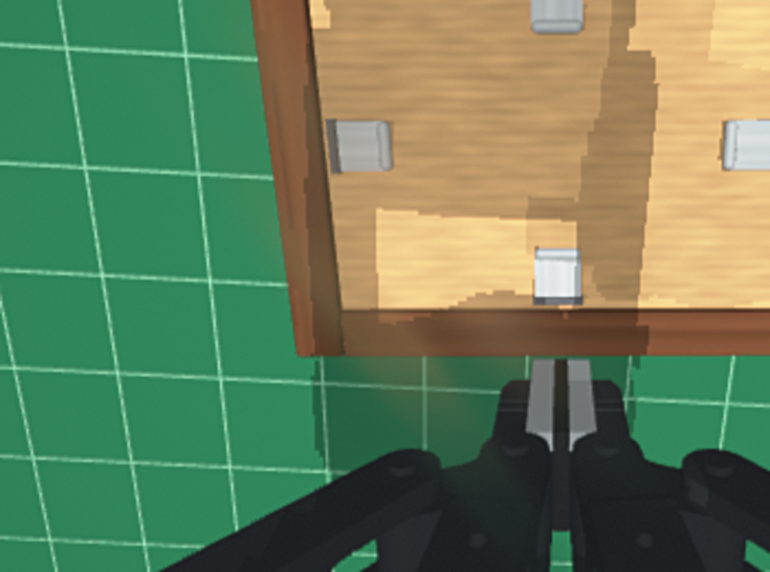

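View pics/top6.png

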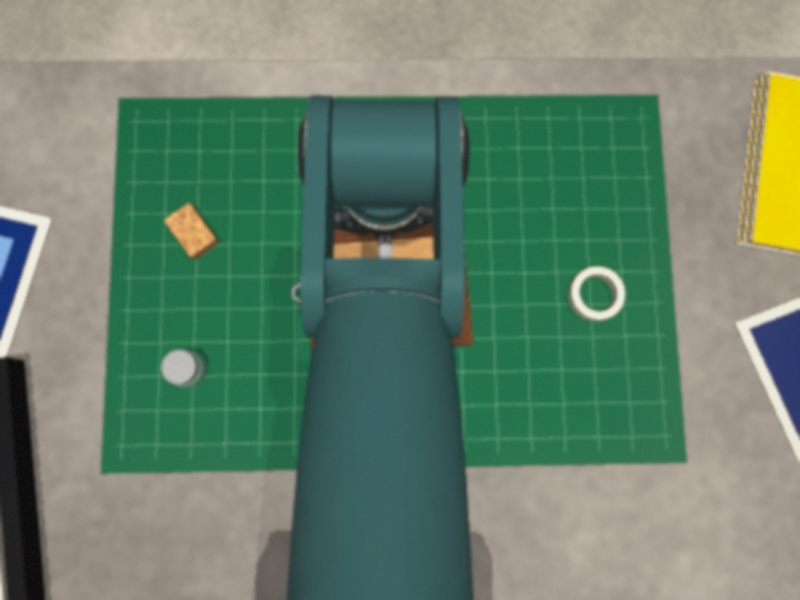

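All four tabs look flat. The block (190,230), jar (182,367), tape (597,293) and frame have not moved, and the arm is clear of everything.

Run:
```python
from rig import env
print(env.close_job())
```

```text
the job is handed in; nothing more can be done
None
```

I folded the four tabs flat with the shut fingertips in the order top, bottom, left, right, and handed the job in at about 13.3 s; it reports no verdict. The highest contact force I read was 6.4 N, but I read it only at the end of each move, so brief peaks in between would not show.

After the top, bottom and left presses, the pictures showed the pressed tab flat and the later ones still raised. The last scene and wrist pictures show all four tabs flat. I judged the tab angles by eye, not by measurement.

The frame looks unmoved in the scene view; the arm hid most of it from the top camera. The tape roll, jar and sanding block are at the same pixels as at the start. The arm was clear of everything, about 0.14 m up.

No check failed. The one bad result along the way was my first pose check from the wrist camera, where I had mislabelled the corners. Once corrected, it agreed with the top camera to within about 1.5 mm.

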